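# Set the comparator gauge on a wound bobbin with the coaxial coarse and fine drive

### The arm

A 6-joint arm with a two-finger parallel gripper is mounted at the origin on the work surface. World frame = base frame: x ahead of the robot, y to its left, z up, the work surface at z = 0. Lengths are in m, angles in rad, forces in N, time in s.
With the tool pointing down it reaches from about 0.3 to 0.75 m from the base axis. Payload 8.5 kg.
Tool frame: the origin (TCP) lies between the finger pads, 19 mm behind the fingertips; this is the grasp point; z points along the fingers, y is the line along which they close (so a half turn about z gives the same grasp; the last joint's range is limited). The gripper opens to 85 mm and grips with 20 to 120 N. Pads are 22 mm wide; open, the fingers measure 114 mm over their backs; the gripper's body (76 mm by 85 mm) begins 54 mm behind the grasp point. The pads swing forward as they close: fully open they stand 13 mm farther back than shut.
Start: joints at [-1.368, 0.381, 1.297, -0, 1.464, -0.215], TCP at [0.223, -0.503, 0.25] pointing down, gripper open.
Joint ranges: [-3.11, 3.11], [-0.89, 2.33], [0.22, 2.48], [-1.42, 4.56], [0.17, 2.85], [-2.88, 2.88]. Speed limits (rad/s): [2.39, 2.39, 3.14, 3.14, 3.14, 3.14].

### API

Orientations are given as a 3x3 rotation matrix whose columns are the frame's x, y, z axes.
In Python, from plant import bot, imaging, workorder, get_obs gives the robot as it stands (bot), with the cameras (imaging), the job (workorder) and the readings as plain functions.
- The arm moves only by the shell command python3 drive.py FILE [FORCE], which reads ROWS from the file FILE. ROWS is one flat JSON list of numbers that holds 1 to 12 rows one after another, with no inner brackets; each row has 7 numbers: a rotation vector rx, ry, rz in fractions of the full range, 1 being 2 pi rad, then dx, dy, dz in fractions of the full range, 1 being 0.4 m, then the opening from 0.0 (shut) to 1.0 (fully open); each row is the pose to reach, as a shift and turn from the pose commanded when the command began, along the tool's axes at that moment; what a row does not reach only later rows make up. A row lasts 1/12 s, in which the tool goes at most 0.0417 m and 0.125 rad, less where a joint would pass 70% of its speed; a pose out of reach is approached as far as the arm can. The fingers move at their own pace and stop on an object; FORCE is the grip in N (left out, the last holds). Time passes only in rows, so rows that do not move let the fingers close. It prints the time, the measured TCP pose, the force, the opening and the grip force at its end. No shift or turn number may pass 1 either way. Input that does not fit is refused with a message, and nothing moves.
- get_obs(): the state, without advancing time (a new reading comes with each control period).
- imaging.camera(name): name is "scene" or "top" or "wrist"; returns the picture (420x560x3 uint8, blue, green, red); there is no depth.
- imaging.get_calibration(name): a dict with "vfov" (degrees; the focal length in pixels is half the picture's height over the tangent of half this angle, whatever the lens; pixels are square), "cx", "cy" (the principal point, pixels), "rvec" (rotation vector, rad) and "tvec" (3), from world to camera coordinates, as OpenCV has them. Camera axes: x right, y down, z forward; pixel columns grow to the right and rows downward; lengths in m; the calibration is good to about 2 mm. The wrist camera is an equidistant fisheye: a pixel r from the principal point sees the ray r / f radians off the axis. A picture is of the moment at which its call begins: read the wrist's pose just before it. get_calibration takes no time and is no camera call; for the wrist camera it gives the pose at the moment of the call.
- workorder.job_done(): hands the job in; it is judged then, once.
The state is a dict: "time": time; "joint_pos": joint angles; "dq": joint speeds; "joint_efforts": joint torques, N m; "ee_pos": TCP position; "tool_rot": TCP orientation; "contact_force": force on the tool from outside, world axes, zero at the start; "ft_torque": the same for the moment, N m; "finger_gap": opening from 0.0 (shut) to 1.0 (fully open); "grip_force": force on a finger pad.
Only numpy, scipy, OpenCV 4.12 (cv2) and the standard library are available. Lean on these libraries where they do the work, as an engineer would, in place of code of your own. Each camera call takes 0.05 s, during which the arm holds its last target. There are 200 camera calls.

### The job

Set the dial gauge on the bobbin that stands under it: first turn the big outer knob clockwise, which lowers the gauge, until the pointer rests within the broad dark arc of the dial; then turn the small inner knob clockwise, which raises the bobbin, until the pointer lies on the long mark, and let go. Work only by the two knobs: do not touch the gauge itself, do not run the pointer beyond the last tick, and leave the bobbins and the things on the bench where they are.

Things in the scene. Friction and masses are not known exactly. Their poses are not given: they have to be found in the camera images.
- stand: Fixed stand: dark stone plate 340 (x) by 300 by 40 mm high, origin under its centre, x away from the knobs. Grey housing 120 mm wide; the centre of its sloped face, 30 deg from level towards -x (the robot), is at (-85, 0, 100) mm. Steel column, 32 mm thick, 275 mm high, at x = 20 mm; on its far side the gauge hangs over the bobbin at (110, 0) mm.
- coarse_grip (a point): Point on the axis of the big outer knob (black, ribbed, round, 66 mm diameter, 2 to 30 mm above the sloped face), 22 mm above the face: TCP here to grip it. z is the knob axis, out of the housing, 30 deg from vertical; x, y turn with the knob. Free for 25 mm all round. The inner knob sticks up 44 mm beyond this point, between the fingers.
- fine_grip (a point): Point on the same axis, 53 mm above the housing face: put the TCP here to grip the small inner knob (aluminium, ribbed, 26 mm diameter, reaching from 31 to 66 mm above the face). z axis points out of the housing.
- coarse (a joint): Angle of the outer knob (rad), positive clockwise seen from outside, starts between -0.3 and 0.3; stops at -1 and 6. Clockwise lowers the gauge by 10 mm per rad. Stays where it is left (friction torque about 0.25 N m).
- fine (a joint): Angle of the inner knob (rad), positive clockwise seen from outside, starts between -0.1 and 0; stops at -1.8 and 4.4. Clockwise raises the round work table (76 mm) with the bobbin under the gauge by 3 mm per rad. Stays where it is left (about 0.08 N m). The two knobs do not drag each other.
- pointer (a joint): Dial pointer angle (rad), clockwise. 0 while the gauge foot hangs free; with the foot on the bobbin 0.22 rad per mm of further closing (2.2 per rad of the outer, 0.66 per rad of the inner knob); the foot is sprung, 1 to 5 N. Broad dark arc: 0.5 to 1.2. Long mark: 1.8. Last tick: 3.0.
- pointer_tip (a point): Tip of the black pointer, 40 mm from the dial's centre, on the round white dial (110 mm) on top of the gauge; the dial face looks up and leans 20 degrees to the far side. With the pointer at rest it points to the stand's +y side and turns clockwise seen from above.
- gauge: The dial gauge with its arm: steel barrel 40 mm thick with a 110 mm dial on top and a sprung round foot (36 mm) below, at (110, 0) mm of the stand. The foot hangs 104 mm above the bench with the outer knob at 0. Origin at the stand's origin when the outer knob is at 0, moves down with that knob. Not to be touched.
- bobbin_low: Wound coil bobbin, 64 mm diameter, 30 mm high, origin under its centre. One of the three bobbins stands on the work table (46 mm up) under the gauge foot; which one changes. The other two stand on rests of the same height at (110, 105) and (30, 105) mm of the stand.
- bobbin_mid: The same kind of bobbin, 38 mm high.
- bobbin_tall: The same kind of bobbin, 46 mm high.
- screwdriver: Bystander: screwdriver 190 mm long lying along its x, beside the stand (its -y side).
- tape_roll: Bystander: tape roll, 90 mm diameter, 24 mm high, beside the stand (its +y side).
- flux_jar: Bystander: glass jar, 60 mm diameter, 85 mm high, beside the stand (its -y side).
- terminal_box: Bystander: cardboard box 110 by 70 by 45 mm, beside the stand (its +y side).
- brush: Bystander: brush lying on the bench beside the stand (its -y side), beyond the jar.

How it is judged:
By the outcome, as a careful person would: the job done as asked, in the order asked, and still so for the second after the job is handed in, with the robot touching nothing.
It also fails if it takes over 61 s, if anything falls off the work surface, if the arm or the gripper's body presses on something with over 40 N, if the wrist force passes 120 N, or if a joint passes its speed limit or range.

## Working session

There is one attempt and no reset: what is moved stays moved. The work goes in short steps, Python scripts to look and compute and a shell command to move; the robot and the scene stay as the last step left them, time stands still between calls to the robot, and variables do not carry over. Pictures are saved under pics/ and viewed, at most 10 in all, crops included, and the job is handed in when it is done.

```bash
ls; mkdir -p pics; cat > h.py <<'E'
import numpy as np, cv2
from plant import bot, imaging, workorder, get_obs
def cal(n):
    c=imaging.get_calibration(n); R=cv2.Rodrigues(np.array(c["rvec"],float))[0]; t=np.array(c["tvec"],float).ravel()
    return 210/np.tan(np.radians(c["vfov"])/2),c["cx"],c["cy"],R,t
def proj(n,P):
    f,cx,cy,R,t=cal(n); p=R@np.asarray(P,float)+t
    return np.array([cx+f*p[0]/p[2],cy+f*p[1]/p[2]])
def ray(n,u,v):
    f,cx,cy,R,t=cal(n); d=R.T@np.array([(u-cx)/f,(v-cy)/f,1]); return -R.T@t,d/np.linalg.norm(d)
def onz(n,u,v,z):
    o,d=ray(n,u,v); return o+d*(z-o[2])/d[2]
def onpl(n,u,v,p,nn):
    o,d=ray(n,u,v); return o+d*((p-o)@nn)/(d@nn)
E
python3 - <<'E'
from h import *
for n in("scene","top"):
    cv2.imwrite(f"pics/{n}0.png",imaging.camera(n)); o=cal(n); print(n,o[0],o[1],o[2],-o[3].T@o[4])
print(get_obs())
E
```

```text
drive.py
pics
plant.py
scene 428.68729246154135 274.8580271838722 212.37891041874408 [ 1.27645946 -0.14945601  0.64205137]
top 477.78076635245685 276.22801542572864 212.18195311380427 [0.48401519 0.03542139 1.1868876 ]
{'time': 0.1, 'joint_pos': array([-1.36828267e+00,  3.81140615e-01,  1.29815523e+00, -8.21458267e-06,
        1.46359544e+00, -2.15311440e-01]), 'dq': array([ 0.00177587, -0.00130885, -0.00229449, -0.00076669,  0.00158532,
       -0.00158264]), 'joint_efforts': array([ 4.17825737e-03, -4.49218905e+01, -2.31658924e+01, -1.74364541e-04,
        3.68355351e-03, -2.42013662e-07]), 'ee_pos': array([ 0.22311771, -0.50245569,  0.24947709]), 'tool_rot': array([[ 9.13973295e-01,  4.05774251e-01, -2.69196465e-04],
       [ 4.05774251e-01, -9.13972452e-01,  1.27044647e-03],
       [ 2.69476312e-04, -1.27038714e-03, -9.99999157e-01]]), 'contact_force': array([-0.42588259, -0.74861953, -0.1329358 ]), 'ft_torque': array([0.03816711, 0.03392723, 0.02971258]), 'grip_force': 0.0, 'finger_gap': 1.0039004257757382}
```

View pics/scene0.png

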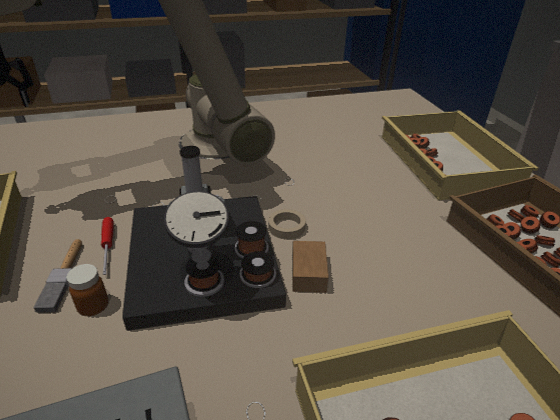

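View pics/top0.png

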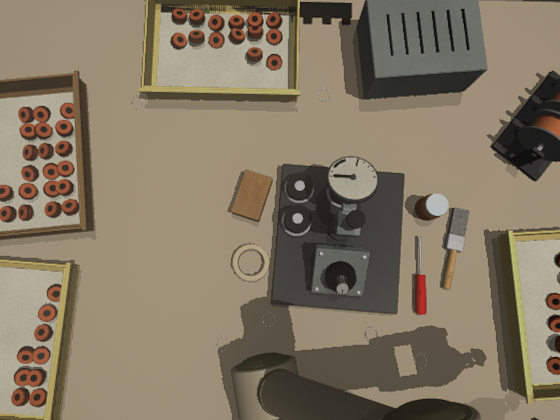

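The top view shows the stand plate with corners near (281,164), (404,173), (397,313) and (272,305). The knobs are near (342,280) and the dial is at (352,178), with its pointer aimed left (+y). The scene view confirms the layout, with nothing near the knobs. Next I measure the stand pose.

```bash
cat > m.py <<'E'
from h import *
im=cv2.imread("pics/top0.png")
g=cv2.cvtColor(im,cv2.COLOR_BGR2GRAY)
m=np.uint8(g<75)*255; k=np.zeros_like(m); k[155:325,262:412]=255; m&=k
m=cv2.morphologyEx(m,cv2.MORPH_OPEN,np.ones((5,5)))
cs,_=cv2.findContours(m,cv2.RETR_EXTERNAL,cv2.CHAIN_APPROX_NONE); c=max(cs,key=cv2.contourArea)
r=cv2.minAreaRect(c); b=cv2.boxPoints(r); print(r)
W=np.array([onz("top",*p,0.04) for p in b]); print(W.round(4)); print([np.linalg.norm(W[i]-W[i-1]).round(4) for i in range(4)])
h=cv2.convexHull(c); h=cv2.approxPolyDP(h,4,True)[:,0]; print([(tuple(p),onz("top",*p,.04).round(4)) for p in h])
C=W.mean(0)
# long edge direction (x)
e=[W[i]-W[i-1] for i in range(4)]; L=max(e,key=np.linalg.norm); L=L*np.sign(L[0]); yaw=np.arctan2(L[1],L[0]); print("C",C,"yaw",yaw)
cr=cv2.resize(im[155:325,262:412],None,fx=3.5,fy=3.5,interpolation=cv2.INTER_CUBIC)
Rz=cv2.Rodrigues(np.array([0,0,yaw]))[0]
S=lambda p:np.array([C[0],C[1],0])+Rz@(np.array(p)/1000)
n=np.array([-.5,0,.866])
F=np.array([-85,0,100.])
for p,col in((F+66*n,(0,0,255)),(F+30*n,(0,255,0)),([-170,-150,40],(255,0,0)),([170,150,40],(255,0,0)),([-170,150,40],(255,0,0)),([170,-150,40],(255,0,0))):
    q=proj("top",S(p)); print(p,q); cv2.circle(cr,tuple(np.int32((q-[262,155]+.5)*3.5)),3,col,1)
cv2.imwrite("pics/c1.png",cr)
E
python3 m.py
```

```text
((337.49554443359375, 239.06637573242188), (126.18653869628906, 143.2154083251953), 3.814074993133545)
[[ 0.3923  0.0465  0.04  ]
 [ 0.7366  0.0313  0.04  ]
 [ 0.7226 -0.2765  0.04  ]
 [ 0.3793 -0.2509  0.04  ]]
[np.float64(0.2977), np.float64(0.3447), np.float64(0.3081), np.float64(0.3443)]
[((np.int32(283), np.int32(164)), array([0.7354, 0.0222, 0.04  ])), ((np.int32(403), np.int32(174)), array([ 0.7171, -0.271 ,  0.04  ])), ((np.int32(397), np.int32(295)), array([ 0.4253, -0.2543,  0.04  ])), ((np.int32(370), np.int32(308)), array([ 0.3935, -0.1903,  0.04  ])), ((np.int32(271), np.int32(305)), array([0.3954, 0.0437, 0.04  ]))]
C [ 0.55770054 -0.11240254  0.04      ] yaw -0.04406869453751419
[-118.       0.     157.156] [341.79892479 289.70969594]
[-100.      0.    125.98] [340.2514864  280.78596897]
[-170, -150, 40] [397.31005776 313.89826924]
[170, 150, 40] [279.83022591 164.42172268]
[-170, 150, 40] [270.45287314 305.3881561 ]
[170, -150, 40] [402.46435747 172.4406139 ]
```

View pics/c1.png

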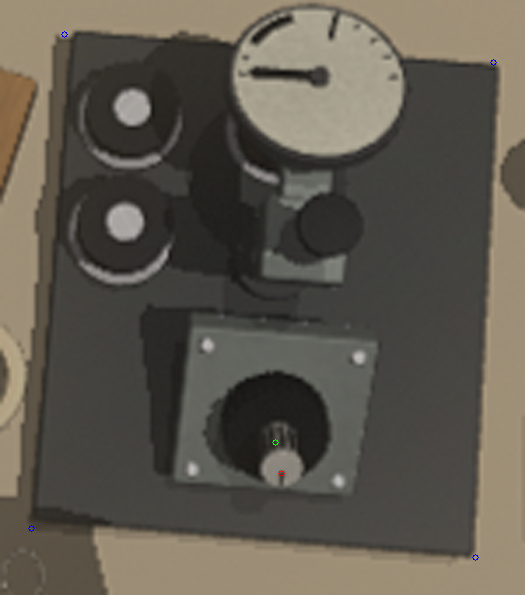

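The crop gives plate corners at about TL (72,32), TR (499,66), BR (475,557) and BL (35,517). The inner knob's cap is centred at (281,468), and the four face screws are at (207,345), (359,357), (192,469) and (338,481). I fit the pose to these points.

```bash
cat > m2.py <<'E'
from h import *
q=lambda x,y:(x/3.5+262-.5,y/3.5+155-.5)
A=[(72,32),(499,66),(475,557),(35,517)]; B=np.array([[170,150],[170,-150],[-170,-150],[-170,150]])/1000
W=np.array([onz("top",*q(*a),.04)[:2] for a in A]); print(W.round(4),[np.linalg.norm(W[i]-W[i-1]).round(4) for i in range(4)])
Wc=W-W.mean(0); Bc=B
yaw=np.arctan2((Bc[:,0]*Wc[:,1]-Bc[:,1]*Wc[:,0]).sum(),(Bc*Wc).sum()); C=W.mean(0); print(C,yaw,np.degrees(yaw))
sc=[(207,345),(359,357),(192,469),(338,481)]
f=lambda y:np.array([np.cos(y),np.sin(y)])
n=np.array([*(-.5*f(yaw)),.866]); 
tip=onz("top",*q(281,468),.1572); print("tip",tip,"exp",C+f(yaw)*-.118)
F=np.array([*(C-.085*f(yaw)),.1])
P=np.array([onpl("top",*q(*s),F+.002*n,n) for s in sc]); print(P.round(4),"ctr",P.mean(0),"exp",F+.002*n)
for a,b in((0,1),(2,3)): d=P[a]-P[b]; print("yaw scr",np.arctan2(-d[0],d[1]),np.linalg.norm(d))
for a,b in((2,0),(3,1)): d=P[b]-P[a]; print("yaw scr",np.arctan2(d[1],d[0]),np.linalg.norm(d))
print("scene tip exp",proj("scene",tip), "dial rel")
E
python3 m2.py
```

```text
[[ 0.7362  0.0245]
 [ 0.7187 -0.2737]
 [ 0.3818 -0.2545]
 [ 0.4019  0.0426]] [np.float64(0.3348), np.float64(0.2987), np.float64(0.3374), np.float64(0.2979)]
[ 0.5596766  -0.11525826] -0.05871824419455266 -3.3643075727664153
tip [ 0.4429654  -0.10715011  0.1572    ] exp [ 0.44187996 -0.10833349]
[[ 0.5176 -0.0642  0.1254]
 [ 0.5122 -0.1604  0.1255]
 [ 0.4379 -0.0597  0.0793]
 [ 0.4323 -0.1553  0.0793]] ctr [ 0.47500032 -0.10990188  0.10239904] exp [ 0.47382481 -0.11021139  0.101732  ]
yaw scr -0.05655587419819258 0.09634030959318526
yaw scr -0.05918390402508489 0.0957917710118936
yaw scr -0.05734847607307159 0.09216564427660874
yaw scr -0.06419990071620431 0.09245868117192442
scene tip exp [192.82624469 169.84898281] dial rel
```

The fit is consistent: sides come out at 335 × 298 mm, yaw is -0.059, and the knob axis agrees to about 1 mm. Next I identify the bobbin from the spares' heights in the scene view and work out the approach.

```bash
cat >> h.py <<'E'
yaw=-.059; F=np.array([.4750,-.1100,.1004])
Rz=cv2.Rodrigues(np.array([0,0,yaw]))[0]; n=Rz@[-.5,0,.8660254]
O=F-Rz@[-.085,0,.1]
S=lambda p:O+Rz@(np.array(p,float)/1000)
def goto(h,spin=0):
    "shift/turn in tool axes to the point h (m) above face, tool z=-n, plus spin about tool z"
    o=get_obs(); R=np.array(o["tool_rot"]); p=np.array(o["ee_pos"]); z=R[:,2]
    c=np.cross(z,-n); s=np.linalg.norm(c); a=np.arctan2(s,z@-n)
    Rt=(cv2.Rodrigues(c/s*a)[0] if s>1e-9 else np.eye(3))@R@cv2.Rodrigues(np.array([0,0,float(spin)]))[0]
    print("rot",cv2.Rodrigues(R.T@Rt)[0].ravel().round(3),"shift",(R.T@(F+h*n-p)).round(4),"q",o["joint_pos"].round(2),"t",o["time"])
E
python3 - <<'E'
from h import *
goto(.14)
im=cv2.imread("pics/scene0.png"); g=im[215:300,180:280]
for x,y in((110,105),(30,105)):
    for z in(76,84,92): print(x,z,proj("scene",S([x,y,z])).round(1), proj("top",S([x,y,z])).round(1))
m=np.uint8(g.min(2)>120)
N,l,s,c=cv2.connectedComponentsWithStats(m)
for i in range(1,N): print(s[i],c[i]+[180,215])
E
```

```text
rot [-0.241  0.465 -0.   ] shift [ 0.3273 -0.2886  0.0283] q [-1.37  0.38  1.3  -0.    1.46 -0.22] t 0.1
110 76 [257.2 260.2] [299.3 185.9]
110 84 [257.1 257.1] [299.4 185.3]
110 92 [257.1 254. ] [299.6 184.7]
30 76 [250.7 234.4] [296.7 219.5]
30 84 [250.6 231.4] [296.8 219.2]
30 92 [250.6 228.4] [297.  218.9]
[  0   0  46  27 860] [198.95930233 226.70581395]
[86  5  1  1  1] [266. 220.]
[66 12 10  7 55] [250.47272727 229.83636364]
[73 43 10  8 67] [257.44776119 261.37313433]
[ 6 69 16 10 37] [192.59459459 289.78378378]
[79 70  2  1  2] [259.5 285. ]
```

The far spare is the low bobbin and the near one looks tall, so the gauge most likely stands over the mid one. The pointer will confirm that. Moving to the pre-grasp above the knobs.

The manual's scale: shifts go in shares of 0.4 m and turns go in shares of 2 pi rad. Converting my numbers, 0.327 m / 0.4 = 0.8175, 0.3 m / 0.4 = 0.75, 0.465 rad / 6.2832 = 0.074.

```bash
echo '[-0.0064,0.0127,0,0.075,-0.065,0.0075,1,-0.0127,0.0239,0,0.15,-0.13,0.0125,1,-0.0191,0.0366,0,0.225,-0.1975,0.02,1,-0.0255,0.0493,0,0.3,-0.2625,0.025,1,-0.0318,0.0621,0,0.375,-0.325,0.0325,1,-0.0384,0.074,0,0.45,-0.3925,0.0375,1,-0.0384,0.074,0,0.525,-0.46,0.045,1,-0.0384,0.074,0,0.6,-0.525,0.05,1,-0.0384,0.074,0,0.675,-0.59,0.0575,1,-0.0384,0.074,0,0.75,-0.655,0.065,1,-0.0384,0.074,0,0.8175,-0.7225,0.07,1,-0.0384,0.074,0,0.8175,-0.7225,0.07,1]' > rows.txt && python3 drive.py rows.txt; python3 -c "
from h import *
goto(.14); print(get_obs()['tool_rot'])"
```

```text
time: 1.1
ee_pos: [0.4052, -0.0985, 0.2214]
tool_rot: [[0.791, 0.354, 0.499], [0.42, -0.907, -0.023], [0.444, 0.227, -0.867]]
contact_force: [-0.0, 0.4, 0.0]
finger_gap: 1.001
grip_force: 0.0
rot [-0.006 -0.002 -0.   ] shift [-0.0031  0.0068 -0.0001] q [-0.72  0.    2.    0.46  0.77  0.16] t 1.1
[[ 0.79139661  0.35375038  0.49854996]
 [ 0.41990864 -0.90728011 -0.02279328]
 [ 0.44426134  0.22738396 -0.86656125]]
```

To row units: -1.2 rad / 6.2832 = -0.191.

```bash
echo '[0,0,-0.0191,0,0,0,1,0,0,-0.0382,0,0,0,1,0,0,-0.0573,0,0,0,1,0,0,-0.0764,0,0,0,1,0,0,-0.0955,0,0,0,1,0,0,-0.1146,0,0,0,1,0,0,-0.1337,0,0,0,1,0,0,-0.1528,0,0,0,1,0,0,-0.1719,0,0,0,1,0,0,-0.191,0,0,0,1,0,0,-0.191,0,0,0,1]' > rows.txt && python3 drive.py rows.txt 40; python3 -c "
from h import *
goto(.14)
goto(.022)"
```

```text
time: 2.02
ee_pos: [0.4046, -0.106, 0.2219]
tool_rot: [[-0.036, 0.866, 0.499], [0.998, 0.059, -0.03], [-0.055, 0.497, -0.866]]
contact_force: [-0.1, -0.3, 0.1]
finger_gap: 1.0
grip_force: 0.0
rot [-0.     0.001 -0.   ] shift [0.0002 0.0003 0.0004] q [-0.73  0.    1.99  0.46  0.78 -1.06] t 2.0167
rot [-0.     0.001 -0.   ] shift [0.0002 0.0004 0.1184] q [-0.73  0.    1.99  0.46  0.78 -1.06] t 2.0167
```

To row units: 0.118 m / 0.4 = 0.295, 0.03 m / 0.4 = 0.075.

```bash
echo '[0,0,0,0,0,0.075,1,0,0,0,0,0,0.15,1,0,0,0,0,0,0.225,1,0,0,0,0,0,0.275,1,0,0,0,0,0,0.295,1,0,0,0,0,0,0.295,1,0,0,0,0,0,0.295,1]' > rows.txt && python3 drive.py rows.txt 40; python3 -c "
from h import *
goto(.022)"; echo '[0,0,0,0,0,0,0.7,0,0,0,0,0,0,0.7,0,0,0,0,0,0,0.7,0,0,0,0,0,0,0.6,0,0,0,0,0,0,0.6,0,0,0,0,0,0,0.6]' > rows.txt && python3 drive.py rows.txt
```

```text
time: 2.6
ee_pos: [0.4635, -0.1094, 0.1202]
tool_rot: [[-0.032, 0.866, 0.499], [0.998, 0.053, -0.03], [-0.052, 0.497, -0.866]]
contact_force: [0.4, -0.6, 0.3]
finger_gap: 0.997
grip_force: 0.0
rot [-0.  0. -0.] shift [0.0001 0.0001 0.0009] q [-0.62  0.3   2.04  0.67  0.44 -1.23] t 2.6
time: 3.1
ee_pos: [0.4636, -0.1096, 0.1214]
tool_rot: [[-0.032, 0.865, 0.501], [0.998, 0.055, -0.032], [-0.055, 0.499, -0.865]]
contact_force: [-4.7, 0.8, 8.8]
finger_gap: 0.757
grip_force: 41.3
```

Gripped (opening 64 mm, about right). Turning 1.2 rad, which is safe even if the bobbin is the tall one.

To row units: 1.2 rad / 6.2832 = 0.191.

```bash
echo '[0,0,0.0191,0,0,0,0.6,0,0,0.0382,0,0,0,0.6,0,0,0.0573,0,0,0,0.6,0,0,0.0764,0,0,0,0.6,0,0,0.0955,0,0,0,0.6,0,0,0.1146,0,0,0,0.6,0,0,0.1337,0,0,0,0.6,0,0,0.1528,0,0,0,0.6,0,0,0.1719,0,0,0,0.6,0,0,0.191,0,0,0,0.6,0,0,0.191,0,0,0,0.6]' > rows.txt && python3 drive.py rows.txt ; python3 - <<'E'
from h import *
goto(.022)
a=imaging.camera("scene"); b=cv2.imread("pics/scene0.png")
cv2.imwrite("pics/s1.png",a)
f=lambda i:cv2.resize(i[140:300,130:270],None,fx=2.8,fy=2.8,interpolation=cv2.INTER_CUBIC)
cv2.imwrite("pics/s1c.png",np.hstack([f(b),f(a)]))
E
```

```text
time: 4.02
ee_pos: [0.4636, -0.1096, 0.1214]
tool_rot: [[0.797, 0.337, 0.501], [0.407, -0.913, -0.032], [0.447, 0.229, -0.865]]
contact_force: [-5.8, 0.9, 9.0]
finger_gap: 0.753
grip_force: 41.3
rot [ 0.003 -0.002 -0.   ] shift [-0.0004 -0.0006  0.0019] q [-0.62  0.29  2.04  0.67  0.44 -0.02] t 4.0167
```

View pics/s1c.png

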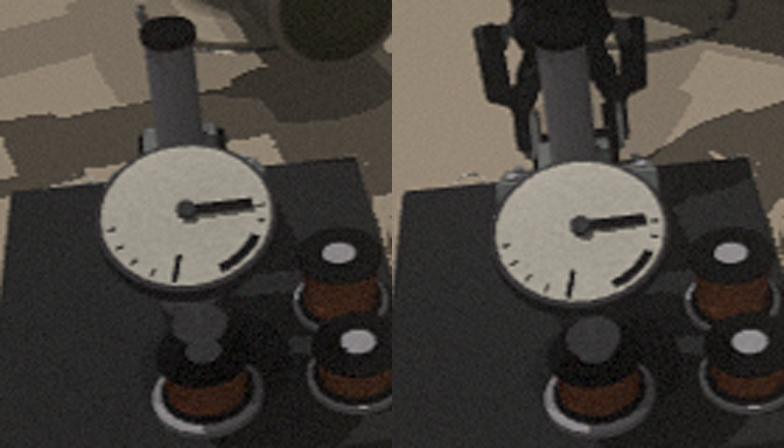

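The left half shows the start and the right half the present view. The dial has dropped and the pointer, from hub (581,225) to tip (646,218), is still at rest. I'll turn a further 0.5 rad and measure the pointer by code.

To row units: 0.24 rad / 6.2832 = 0.0382.

```bash
cat >> h.py <<'E'
def pointer(im=None,save=None,show=False):
    im=imaging.camera("scene") if im is None else im
    if save: cv2.imwrite(f"pics/{save}.png",im)
    sub=np.zeros(im.shape[:2],np.uint8); sub[170:270,140:255]=1
    w=np.uint8(im.min(2)>110)&sub
    w=cv2.morphologyEx(w,cv2.MORPH_OPEN,np.ones((3,3)))
    N,l,s,c=cv2.connectedComponentsWithStats(w); i=1+np.argmax(s[1:,4])
    cs,_=cv2.findContours(np.uint8(l==i),cv2.RETR_EXTERNAL,cv2.CHAIN_APPROX_NONE)
    hull=cv2.convexHull(max(cs,key=cv2.contourArea)); e=cv2.fitEllipse(hull)
    nd=Rz@[np.sin(.349),0,np.cos(.349)]; p0=S([110,0,220]); 
    x=np.cross(Rz@[0,1,0],nd)  # far-ish direction on dial
    y=Rz@[0,1,0]
    def pl(u,v): q=onpl("scene",u,v,p0,nd)-p0; return np.array([q@x,q@y])
    Hh=np.array([pl(*h[0]) for h in hull]); c0,R0=cv2.minEnclosingCircle(np.float32(Hh*1000)); c0=np.array(c0)
    sc=54/R0
    vv,uu=np.mgrid[170:270,140:255]; P=np.array([pl(u,v) for u,v in zip(uu.ravel(),vv.ravel())])*1000
    D=(P-c0)*sc; r=np.hypot(*D.T); g=im[170:270,140:255].min(2).ravel().astype(float)
    wt=np.clip(120-g,0,None); k=(r>14)&(r<36)
    th=np.arctan2(D[:,0],D[:,1]); vec=(wt[k]*r[k])@np.exp(1j*th[k])
    k2=(r>41)&(r<52)&(wt>15)
    print("pointer",round(float(np.angle(vec)),3),"ellipse",np.round(e[0],1),"R0",round(R0,1),"wsum",round(wt[k].sum()))
    if show:
        h=np.histogram(th[k2],np.arange(-3.2,3.2,.1),weights=wt[k2]); print([(round(b+.05,2),int(a)) for a,b in zip(*h) if a>30])
    return np.angle(vec)
E
echo '[0,0,0.0191,0,0,0,0.6,0,0,0.0382,0,0,0,0.6,0,0,0.0573,0,0,0,0.6,0,0,0.0764,0,0,0,0.6,0,0,0.0796,0,0,0,0.6,0,0,0.0796,0,0,0,0.6]' > rows.txt && python3 drive.py rows.txt ; python3 - <<'E'
from h import *
for f in("scene0","s1"): pointer(cv2.imread(f"pics/{f}.png"),show=True)
pointer(save="s2",show=True)
E
```

```text
time: 4.57
ee_pos: [0.4636, -0.1096, 0.1215]
tool_rot: [[0.861, -0.082, 0.502], [-0.076, -0.997, -0.032], [0.502, -0.011, -0.865]]
contact_force: [-5.8, -0.1, 9.5]
finger_gap: 0.759
grip_force: 41.3Traceback (most recent call last):
  File "<stdin>", line 2, in <module>
  File "h.py", line 40, in pointer
    vv,uu=np.mgrid[170:270,140:255]; P=np.array([pl(u,v) for u,v in zip(uu.ravel(),vv.ravel())])*1000
                                                 ~~^^^^^
  File "h.py", line 37, in pl
    def pl(u,v): q=onpl("scene",u,v,p0,nd)-p0; return np.array([q@x,q@y])
                   ~~~~^^^^^^^^^^^^^^^^^^^
  File "h.py", line 14, in onpl
    o,d=ray(n,u,v); return o+d*((p-o)@nn)/(d@nn)
        ~~~^^^^^^^
  File "h.py", line 10, in ray
    f,cx,cy,R,t=cal(n); d=R.T@np.array([(u-cx)/f,(v-cy)/f,1]); return -R.T@t,d/np.linalg.norm(d)
                ~~~^^^
  File "h.py", line 4, in cal
    c=imaging.get_calibration(n); R=cv2.Rodrigues(np.array(c["rvec"],float))[0]; t=np.array(c["tvec"],float).ravel()
ValueError: time passes only in moves, steps and waits
```

```bash
sed -i 's/^def cal(n):/import functools\n@functools.lru_cache\ndef cal(n):/' h.py; python3 - <<'E'
from h import *
for f in("scene0","s1"): pointer(cv2.imread(f"pics/{f}.png"),show=True)
pointer(save="s2",show=True)
E
```

```text
pointer 0.045 ellipse [195.8 216.5] R0 49.7 wsum 5446
[(np.float64(-0.15), 100), (np.float64(-0.05), 202), (np.float64(0.05), 322), (np.float64(0.15), 67), (np.float64(0.25), 147), (np.float64(0.55), 721), (np.float64(0.65), 698), (np.float64(0.75), 703), (np.float64(0.85), 791), (np.float64(0.95), 630), (np.float64(1.05), 795), (np.float64(1.15), 738), (np.float64(1.75), 497), (np.float64(1.85), 361), (np.float64(2.05), 102), (np.float64(2.15), 32), (np.float64(2.35), 82), (np.float64(2.45), 77), (np.float64(2.65), 134), (np.float64(2.95), 133), (np.float64(3.05), 47)]
pointer 0.028 ellipse [196.5 222.2] R0 48.8 wsum 5007
[(np.float64(-0.15), 41), (np.float64(-0.05), 310), (np.float64(0.05), 144), (np.float64(0.25), 148), (np.float64(0.55), 614), (np.float64(0.65), 597), (np.float64(0.75), 663), (np.float64(0.85), 716), (np.float64(0.95), 670), (np.float64(1.05), 665), (np.float64(1.15), 678), (np.float64(1.75), 411), (np.float64(1.85), 322), (np.float64(2.15), 62), (np.float64(2.35), 85), (np.float64(2.65), 96), (np.float64(2.75), 68), (np.float64(2.95), 36), (np.float64(3.05), 95)]
pointer 0.027 ellipse [196.9 224.4] R0 48.3 wsum 5029
[(np.float64(-0.15), 35), (np.float64(-0.05), 222), (np.float64(0.05), 145), (np.float64(0.15), 31), (np.float64(0.25), 151), (np.float64(0.55), 672), (np.float64(0.65), 654), (np.float64(0.75), 666), (np.float64(0.85), 693), (np.float64(0.95), 759), (np.float64(1.05), 599), (np.float64(1.15), 691), (np.float64(1.75), 345), (np.float64(1.85), 403), (np.float64(2.05), 41), (np.float64(2.15), 79), (np.float64(2.35), 81), (np.float64(2.65), 45), (np.float64(2.75), 82), (np.float64(2.95), 79), (np.float64(3.05), 52)]
```

The dial marks read exactly where they should (arc 0.5–1.2, long mark 1.8). The pointer is still at 0 after 1.7 rad, which rules out the tall bobbin. Another 0.45 rad keeps the pointer at or below 1.0.

To row units: 0.45 rad / 6.2832 = 0.0716.

```bash
echo '[0,0,0.0191,0,0,0,0.6,0,0,0.0382,0,0,0,0.6,0,0,0.0573,0,0,0,0.6,0,0,0.0716,0,0,0,0.6,0,0,0.0716,0,0,0,0.6,0,0,0.0716,0,0,0,0.6]' > rows.txt && python3 drive.py rows.txt ; python3 - <<'E'
from h import *
pointer(save="s3")
goto(.022)
E
```

```text
time: 5.12
ee_pos: [0.4636, -0.1097, 0.1214]
tool_rot: [[0.74, -0.448, 0.502], [-0.501, -0.865, -0.032], [0.448, -0.228, -0.865]]
contact_force: [-5.5, 1.6, 8.6]
finger_gap: 0.756
grip_force: 41.4
pointer 0.028 ellipse [197.1 226.5] R0 48.3 wsum 5030
rot [ 0.001 -0.004  0.   ] shift [-0.0007 -0.      0.0019] q [-0.62  0.29  2.04  0.67  0.44  0.92] t 5.1667
```

To row units: 0.4 rad / 6.2832 = 0.0637.

```bash
echo '[0,0,0.0191,0,0,0,0.6,0,0,0.0382,0,0,0,0.6,0,0,0.0573,0,0,0,0.6,0,0,0.0637,0,0,0,0.6,0,0,0.0637,0,0,0,0.6,0,0,0.0637,0,0,0,0.6]' > rows.txt && python3 drive.py rows.txt ; python3 - <<'E'
from h import *
pointer(save="s4")
E
```

```text
time: 5.67
ee_pos: [0.4635, -0.1097, 0.1214]
tool_rot: [[0.508, -0.7, 0.501], [-0.798, -0.602, -0.032], [0.324, -0.384, -0.865]]
contact_force: [-5.0, -0.2, 9.6]
finger_gap: 0.756
grip_force: 41.4
pointer 0.716 ellipse [197.3 228.3] R0 47.9 wsum 4340
```

The pointer is about 0.69, inside the arc. I'll nudge it towards the centre, release, back out to the fine-grip height and unwind the wrist.

To row units: 0.05 rad / 6.2832 = 0.008.

```bash
echo '[0,0,0.008,0,0,0,0.6,0,0,0.008,0,0,0,0.6,0,0,0.008,0,0,0,0.9,0,0,0.008,0,0,0,1,0,0,0.008,0,0,0,1,0,0,0.008,0,0,0,1]' > rows.txt && python3 drive.py rows.txt; python3 - <<'E'
from h import *
pointer(save="s5")
goto(.022);goto(.053)
E
```

```text
time: 6.22
ee_pos: [0.4637, -0.1095, 0.1201]
tool_rot: [[0.474, -0.725, 0.5], [-0.827, -0.562, -0.03], [0.303, -0.399, -0.866]]
contact_force: [0.3, -0.1, 0.3]
finger_gap: 1.004
grip_force: 0.0
pointer 0.826 ellipse [197.2 228.5] R0 47.8 wsum 4267
rot [ 0.    -0.001  0.   ] shift [-0.0001 -0.0001  0.0006] q [-0.62  0.3   2.04  0.67  0.44  1.37] t 6.2667
rot [ 0.    -0.001  0.   ] shift [-0.0001 -0.0001 -0.0304] q [-0.62  0.3   2.04  0.67  0.44  1.37] t 6.2667
```

To row units: -0.031 m / 0.4 = -0.0775, -0.015 m / 0.4 = -0.0375, -1.2 rad / 6.2832 = -0.191.

```bash
echo '[0,0,0,0,0,-0.0375,1,0,0,0,0,0,-0.0775,1,0,0,-0.0191,0,0,-0.0775,1,0,0,-0.0382,0,0,-0.0775,1,0,0,-0.0573,0,0,-0.0775,1,0,0,-0.0764,0,0,-0.0775,1,0,0,-0.0955,0,0,-0.0775,1,0,0,-0.1146,0,0,-0.0775,1,0,0,-0.1337,0,0,-0.0775,1,0,0,-0.1528,0,0,-0.0775,1,0,0,-0.1719,0,0,-0.0775,1,0,0,-0.191,0,0,-0.0775,1]' > rows.txt && python3 drive.py rows.txt 25; echo '[0,0,-0.0191,0,0,0,1,0,0,-0.0191,0,0,0,0.6,0,0,-0.0191,0,0,0,0.4,0,0,-0.0191,0,0,0,0.2,0,0,-0.0191,0,0,0,0.2,0,0,-0.0191,0,0,0,0.2,0,0,-0.0191,0,0,0,0.2,0,0,-0.0191,0,0,0,0.2]' > rows.txt && python3 drive.py rows.txt; python3 - <<'E'
from h import *
pointer(save="s6")
goto(.053)
E
```

```text
time: 7.27
ee_pos: [0.4482, -0.1085, 0.1466]
tool_rot: [[0.847, 0.184, 0.499], [0.23, -0.973, -0.03], [0.48, 0.14, -0.866]]
contact_force: [0.6, 0.4, 0.3]
finger_gap: 0.997
grip_force: 0.0
time: 7.93
ee_pos: [0.4483, -0.1088, 0.1469]
tool_rot: [[0.82, 0.278, 0.5], [0.338, -0.941, -0.031], [0.461, 0.195, -0.866]]
contact_force: [-2.6, -3.5, 2.8]
finger_gap: 0.297
grip_force: 25.5
pointer 0.827 ellipse [197.2 228.5] R0 47.8 wsum 4257
rot [ 0.002 -0.    -0.   ] shift [ 0.0001 -0.0004  0.0006] q [-0.65  0.22  2.03  0.59  0.52  0.12] t 7.9833
```

The inner knob is gripped (25 mm) and the pointer hasn't moved. Turning 1.32 rad first, then I'll measure.

To row units: 1.32 rad / 6.2832 = 0.2101.

```bash
echo '[0,0,0.0191,0,0,0,0.2,0,0,0.0382,0,0,0,0.2,0,0,0.0573,0,0,0,0.2,0,0,0.0764,0,0,0,0.2,0,0,0.0955,0,0,0,0.2,0,0,0.1146,0,0,0,0.2,0,0,0.1337,0,0,0,0.2,0,0,0.1528,0,0,0,0.2,0,0,0.1719,0,0,0,0.2,0,0,0.191,0,0,0,0.2,0,0,0.2101,0,0,0,0.2,0,0,0.2101,0,0,0,0.2]' > rows.txt && python3 drive.py rows.txt; python3 - <<'E'
from h import *
pointer(save="s7",show=True)
E
```

```text
time: 8.98
ee_pos: [0.4484, -0.1083, 0.147]
tool_rot: [[0.471, -0.727, 0.5], [-0.829, -0.558, -0.03], [0.301, -0.4, -0.866]]
contact_force: [-0.1, 1.6, 4.6]
finger_gap: 0.298
grip_force: 25.5
pointer 1.656 ellipse [197.2 228.5] R0 47.8 wsum 4053
[(np.float64(0.05), 117), (np.float64(0.25), 106), (np.float64(0.55), 679), (np.float64(0.65), 605), (np.float64(0.75), 687), (np.float64(0.85), 703), (np.float64(0.95), 667), (np.float64(1.05), 715), (np.float64(1.15), 734), (np.float64(1.55), 116), (np.float64(1.65), 181), (np.float64(1.75), 492), (np.float64(1.85), 343), (np.float64(2.05), 39), (np.float64(2.15), 84), (np.float64(2.35), 47), (np.float64(2.45), 98), (np.float64(2.65), 125), (np.float64(2.95), 144), (np.float64(3.05), 35)]
```

To row units: 0.2 rad / 6.2832 = 0.0318.

```bash
echo '[0,0,0.0159,0,0,0,0.2,0,0,0.0318,0,0,0,0.2,0,0,0.0318,0,0,0,0.2,0,0,0.0318,0,0,0,0.2]' > rows.txt && python3 drive.py rows.txt; python3 - <<'E'
from h import *
pointer(save="s8")
a=cv2.imread("pics/s6.png");b=cv2.imread("pics/s8.png")
f=lambda i:cv2.resize(i[190:265,155:240],None,fx=4.6,fy=4.6,interpolation=cv2.INTER_CUBIC)
cv2.imwrite("pics/s8c.png",np.hstack([f(a),f(b)]))
E
```

```text
time: 9.37
ee_pos: [0.4485, -0.1083, 0.147]
tool_rot: [[0.324, -0.803, 0.5], [-0.92, -0.39, -0.03], [0.219, -0.451, -0.866]]
contact_force: [0.6, 2.2, 6.7]
finger_gap: 0.293
grip_force: 25.6
pointer 1.767 ellipse [197.2 228.5] R0 47.7 wsum 3819
```

View pics/s8c.png

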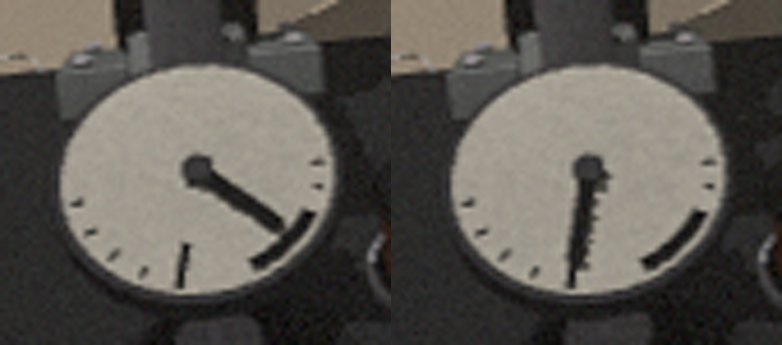

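The pointer (hub (588,170), tip (577,268)) lies just short of the long mark, which ends at (570,287). I compare their angles more precisely.

```bash
cat > a.py <<'E'
from h import *
import sys
def polar(f,r0,r1,a0=1.3,a1=2.2):
    im=cv2.imread(f"pics/{f}.png"); 
    nd=Rz@[np.sin(.349),0,np.cos(.349)]; p0=S([110,0,220]); y=Rz@[0,1,0]; x=np.cross(y,nd)
    pl=lambda u,v:(lambda q:np.array([q@x,q@y])*1000)(onpl("scene",u,v,p0,nd)-p0)
    c0=pl(155+197/4.6-.5+.1,190+170/4.6-.5)   # hub
    vv,uu=np.mgrid[170:270,140:255]; D=(np.array([pl(u,v) for u,v in zip(uu.ravel(),vv.ravel())])-c0)*54/47.8
    r=np.hypot(*D.T); th=np.arctan2(D[:,0],D[:,1]); g=im[170:270,140:255].min(2).ravel().astype(float)
    k=(r>r0)&(r<r1)&(th>a0)&(th<a1); w=np.clip(120-g[k],0,None)
    return round(float((w@th[k])/w.sum()),3), round(w.sum())
print("mark s6",polar("s6",34,42),polar("s6",30,50),polar("s6",42,50))
for f in sys.argv[1:]: print(f,[polar(f,a,b) for a,b in((12,22),(22,32),(26,34),(32,38))])
E
python3 a.py s7 s8; python3 -c "
from h import *
pointer(); goto(.053)"
```

```text
mark s6 (1.779, 557) (1.797, 1140) (1.814, 583)
s7 [(1.621, 1669), (1.627, 1746), (1.636, 1340), (1.671, 1321)]
s8 [(1.738, 1705), (1.747, 1789), (1.758, 1416), (1.762, 1089)]
pointer 1.774 ellipse [197.2 228.5] R0 47.8 wsum 3918
rot [-0.001 -0.001  0.   ] shift [-0.      0.0003  0.0006] q [-0.65  0.22  2.03  0.59  0.52  1.64] t 9.4667
```

To row units: 0.055 rad / 6.2832 = 0.0088.

```bash
echo '[0,0,0.0088,0,0,0,0.2,0,0,0.0088,0,0,0,0.2,0,0,0.0088,0,0,0,0.2,0,0,0.0088,0,0,0,0.2]' > rows.txt && python3 drive.py rows.txt; python3 - <<'E'
from h import *
pointer(save="s9")
a=cv2.imread("pics/s9.png")
cv2.imwrite("pics/s9c.png",cv2.resize(a[190:265,155:240],None,fx=7,fy=7,interpolation=cv2.INTER_CUBIC))
E
python3 a.py s9
```

```text
time: 9.8
ee_pos: [0.4485, -0.1083, 0.147]
tool_rot: [[0.279, -0.82, 0.5], [-0.94, -0.339, -0.03], [0.194, -0.462, -0.865]]
contact_force: [1.5, 1.8, 5.8]
finger_gap: 0.296
grip_force: 25.6
pointer 1.81 ellipse [197.2 228.5] R0 47.7 wsum 3915
mark s6 (1.779, 557) (1.797, 1140) (1.814, 583)
s9 [(1.773, 1767), (1.791, 1843), (1.795, 1427), (1.797, 1084)]
```

View pics/s9c.png

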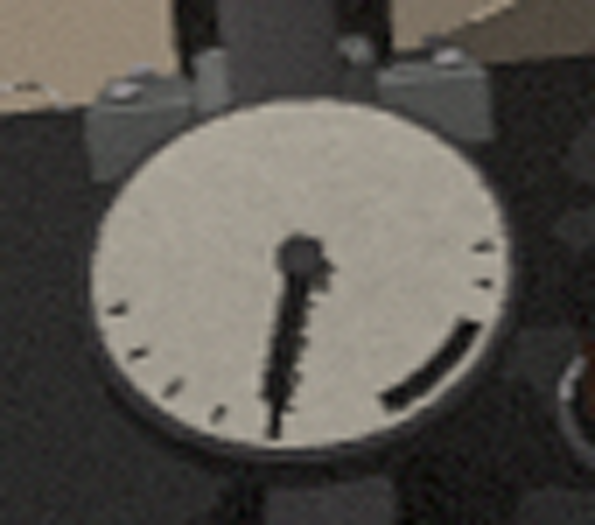

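The pointer, from hub (300,256) to about (278,405), now lies on the long mark ending at (273,437). Measured, it is 1.79–1.80 against 1.797 for the mark. Releasing and backing away along the axis.

To row units: -0.09 m / 0.4 = -0.225, -0.06 m / 0.4 = -0.15.

```bash
echo '[0,0,0,0,0,0,0.4,0,0,0,0,0,0,0.7,0,0,0,0,0,0,1,0,0,0,0,0,0,1,0,0,0,0,0,0,1,0,0,0,0,0,0,1,0,0,0,0,0,-0.075,1,0,0,0,0,0,-0.15,1,0,0,0,0,0,-0.225,1,0,0,0,0,0,-0.225,1,0,0,0,0,0,-0.225,1]' > rows.txt && python3 drive.py rows.txt; python3 -c "
from h import *
pointer(save='s10')"; python3 a.py s10
```

```text
time: 10.77
ee_pos: [0.4032, -0.106, 0.2257]
tool_rot: [[0.275, -0.82, 0.501], [-0.941, -0.336, -0.032], [0.195, -0.463, -0.865]]
contact_force: [0.4, 0.1, 0.5]
finger_gap: 0.999
grip_force: 0.0
pointer 1.811 ellipse [197.2 228.5] R0 47.7 wsum 3919
mark s6 (1.779, 557) (1.797, 1140) (1.814, 583)
s10 [(1.773, 1781), (1.79, 1859), (1.793, 1448), (1.797, 1053)]
```

```bash
python3 -c "
from plant import bot, imaging, workorder, get_obs
print(workorder.job_done())"
```

```text
the job is handed in; nothing more can be done
None
```

The gauge is set and handed in at about 11 s: the outer knob brought the pointer to about 0.8, inside the dark arc, then the inner knob brought it to about 1.8, on the long mark, where it stayed after the gripper let go and backed clear.

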